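Line up the welding horns by height on the set-up bar

TASK

Line up the four loose aluminium welding horns on the bar in order of height, each standing upright and centred on its own black ring: the tallest on the ring next to the red end block, then one after another down to the shortest next to the black block. Do not knock a horn over on the way, and leave the plastic sample and the screw jar where they are.

Things in the scene. Friction and masses are not known exactly. Their poses are not given: they have to be found in the camera images.
- horn_120_mid (a point): Tallest welding horn, bare aluminium, loose, standing upright: a round flange foot 44 mm in diameter and 10 mm thick, tapering (up to 14 mm above its underside) to a plain round shank 20 mm in diameter that runs to the flat top; 120 mm tall overall, about 160 g. The point is on its axis, half-way up (60 mm above its underside); its z axis points up the shank.
- horn_100_mid (a point): Second tallest welding horn, bare aluminium, loose, standing upright: a round flange foot 44 mm in diameter and 10 mm thick, tapering (up to 14 mm above its underside) to a plain round shank 26 mm in diameter that runs to the flat top; 100 mm tall overall, about 180 g. The point is on its axis, half-way up (50 mm above its underside); its z axis points up the shank.
- horn_80_mid (a point): Second shortest welding horn, bare aluminium, loose, standing upright: a round flange foot 44 mm in diameter and 10 mm thick, tapering (up to 14 mm above its underside) to a plain round shank 32 mm in diameter that runs to the flat top; 80 mm tall overall, about 190 g. The point is on its axis, half-way up (40 mm above its underside); its z axis points up the shank.
- horn_60_mid (a point): Shortest welding horn, bare aluminium, loose, standing upright: a round flange foot 44 mm in diameter and 10 mm thick, tapering (up to 14 mm above its underside) to a plain round shank 38 mm in diameter that runs to the flat top; 60 mm tall overall, about 200 g. The point is on its axis, half-way up (30 mm above its underside); its z axis points up the shank.
- rail: Fixed flat aluminium bar lying on the bench, 70 mm (its x) by 410 mm (its y, along its length) by 12 mm thick, its top clear and level. Origin: centre of its underside, so the top is 12 mm above it. Four black ring marks 52 mm across lie flush on its top in a row along its y axis at x = 0, y = -127.5, -42.5, +42.5 and +127.5 mm. It lies at a different place and angle each time.
- red_block: Red end block fixed on one end of the bar, 60 by 25 by 25 mm (its long side across the bar), with a small steel screw on top. Origin: centre of its underside, on the bar's top face, at x = 0 and y = +187.5 or -187.5 mm in the bar's frame: it can be at either end. The nearest ring's centre is 60 mm from it, the others 145, 230 and 315 mm.
- black_block: Black end block of the same size, fixed at the other end of the bar from the red one. Origin: centre of its underside.
- sample_mid (a point): Bystander: a loose moulded plastic sample, orange below and yellow above with a black dot on top, 46 by 60 mm and 28.5 mm tall. The point is its centre, 14 mm up. To be left alone.
- jar_mid (a point): Bystander: a loose round screw jar with a blue cap, 50 mm in diameter and 65 mm tall. The point is its centre, half-way up. To be left alone.
There are look-alikes about, which are no part of the job. What is shaped like the part that bears horn_100_mid but orange or yellow is not meant.

How it is judged:
At the end, for the whole second after the job is handed in: All four horns stand upright (within 4.5 degrees) on the bar's top, released and at rest, each within 12 mm of its ring's centre along and across the bar; counted from the red block: tallest, second tallest, second shortest, shortest (horizontal distance between horn_120_mid and red_block between 0.048 and 0.072 m and x of horn_120_mid in the frame of rail between -0.012 and 0.012 m and z of horn_120_mid in the frame of rail between 0.068 and 0.076 m and angle between each of horn_120_mid, horn_100_mid, horn_80_mid, horn_60_mid's own z axis and vertical below 0.08 rad and linear speed of each of horn_120, horn_100, horn_80, horn_60 below 0.02 m/s and angular speed of each of horn_120, horn_100, horn_80, horn_60 below 0.2 rad/s and horizontal distance between horn_100_mid and red_block between 0.133 and 0.157 m and x of horn_100_mid in the frame of rail between -0.012 and 0.012 m and z of horn_100_mid in the frame of rail between 0.058 and 0.066 m and horizontal distance between horn_80_mid and red_block between 0.218 and 0.242 m and x of horn_80_mid in the frame of rail between -0.012 and 0.012 m and z of horn_80_mid in the frame of rail between 0.048 and 0.056 m and horizontal distance between horn_60_mid and red_block between 0.303 and 0.327 m and x of horn_60_mid in the frame of rail between -0.012 and 0.012 m and z of horn_60_mid in the frame of rail between 0.038 and 0.046 m); the robot touches nothing.
It fails at once if a horn is knocked over or laid down (leans more than 35 degrees) (angle between any of horn_120_mid, horn_100_mid, horn_80_mid, horn_60_mid's own z axis and vertical above 0.61 rad).
It fails at once if the plastic sample is pushed or carried more than 30 mm from its place (distance of sample_mid from where it was at the start of the episode above 0.03 m).
It fails at once if the screw jar is pushed or carried more than 30 mm from its place (distance of jar_mid from where it was at the start of the episode above 0.03 m).
It also fails if it takes over 109 s, if anything falls off the work surface, if the arm or the gripper's body presses on something with over 40 N, if the wrist force passes 120 N, or if a joint passes its speed limit or range.

ROBOT

A 7-joint arm with a two-finger parallel gripper is mounted at the origin on the work surface. World frame = base frame: x ahead of the robot, y to its left, z up, the work surface at z = 0. Lengths are in m, angles in rad, forces in N, time in s.
With the tool pointing down it reaches from about 0.35 to 0.9 m from the base axis. Payload 8.1 kg.
Tool frame: the origin (TCP) lies at the centre of the arm's flange, where the gripper is bolted on; the fingertips stand 178 mm ahead of it and the grasp point (between the pads) lies 159 mm ahead of it; z points along the fingers, y is the line along which they close (so a half turn about z gives the same grasp; the last joint's range is limited). The gripper opens to 92 mm and grips with 3 to 60 N. Pads are 19 mm wide; open, the fingers measure 130 mm over their backs; the gripper's body (75 mm by 190 mm) begins 47 mm behind the grasp point.
Start: joints at [-1.243, 0.434, 0.025, 1.573, -0.012, 1.134, -0.075], TCP at [0.261, 0.568, 0.405] pointing down, gripper open.
Joint ranges: [-2.62, 2.62], [-0.44, 2.09], [-1.27, 1.32], [0.08, 2.57], [-1.32, 4.46], [0.12, 2], [-2.74, 2.74]. Speed limits (rad/s): [2.22, 2.22, 3.01, 3.01, 3.14, 3.14, 3.14].

INTERFACE

Orientations are given as a rotation vector (axis times angle).
In Python, from cell import arm gives the robot as it stands. The module is installed in compiled form; this text tells all that it offers.
- The arm moves only by the shell command python3 -m inch 'ROWS' [FORCE]. ROWS is text: rows parted by semicolons, each of 5 numbers parted by spaces: the shift along the tool's x, y, z in m, then the turn about the tool's z in rad, then the finger opening in m, from 0 to 0.0918. In form: x y z roll fingers; .... A call has 1 to 5 rows; each row is the pose to reach, as a shift and turn from the pose commanded when the call began, along the tool's axes at that moment; what a row does not reach only later rows make up. A row lasts 1/10 s, in which the tool goes at most 50 mm and 8.59 degrees, less where a joint would pass 70% of its speed; a pose out of reach is approached as far as the arm can. A call with a gripper value outside its range is refused whole. The fingers move at their own pace and stop on an object; FORCE is the grip in N (left out, the last holds). Time passes only in rows, so rows that repeat a pose let the fingers close. It gives the time, the measured TCP pose, the force, the opening and the grip force at its end, in the units of the state.
- arm.observe(): the state, without advancing time (a new reading comes with each control period).
- arm.get_image(name): name is "scene" or "top" or "wrist"; returns the picture (480x640x3 uint8, red, green, blue); there is no depth.
- arm.get_calibration(name): a dict with "intrinsics" (3x3 intrinsics, pixels), "pose" (4x4, takes a point from camera to world coordinates). Camera axes: x right, y up, looking along -z (the intrinsics and any distortion apply to the point x, -y, -z); pixel columns grow to the right and rows downward; lengths in m; the calibration is good to about 2 mm. A picture is of the moment at which its call begins: read the wrist's pose just before it. get_calibration takes no time and is no camera call; for the wrist camera it gives the pose at the moment of the call.
- arm.sign_off(): hands the job in; it is judged then, once.
Trained networks look in the newest picture that a camera, given by its name, has taken for a name from the list of things; names that differ only in an ending like _2 or _b are one class to them, and where a whole thing is asked for, a point or a joint stands for the part that bears it (a point fixed in the world has none). Each returns a list of dicts, best first, with "conf" (0 to 1); they miss things now and then, are a little off and sometimes report something else, mostly with a low value. They report only what shows in the picture. A call takes as long as a camera call. They do not tell look-alikes from the thing itself.
- arm.look_for(camera, query): "point" ([row, column] in pixels, amid what is visible of it).
- arm.silhouettes(camera, query): "region" (480x640 bool, what is visible of it) and "point" ([row, column] in pixels, amid what is visible of it).
- arm.place_of(camera, query): "point" ([row, column] in pixels: a listed point, or the origin of a listed thing).
The state is a dict: "clock": time; "joints": joint angles; "dq": joint speeds; "joint_efforts": joint torques, N m; "position": TCP position; "ee_rot": TCP orientation; "force": force on the tool from outside, world axes, zero at the start; "ft_torque": the same for the moment, N m; "width": opening from 0.0 (shut) to 1.0 (fully open); "gripper_force": force on a finger pad.
Only numpy, scipy, OpenCV 4.12 (cv2) and the standard library are available. Lean on these libraries where they do the work, as an engineer would, in place of code of your own. Each camera call takes 0.05 s, during which the arm holds its last target. There are 200 camera calls.

## Working session

There is one attempt and no reset: what is moved stays moved. The work goes in short steps, Python scripts to look and compute and a shell command to move; the robot and the scene stay as the last step left them, time stands still between calls to the robot, and variables do not carry over. Pictures are saved under pics/ and viewed, at most 14 in all, crops included, and the job is handed in when it is done.

```bash
mkdir -p pics; python3 - <<'E'
from cell import arm
import cv2
for n in("top","scene"):
    cv2.imwrite(f"pics/{n}0.png",arm.get_image(n)[:,:,::-1])
    for q in ["horn_120_mid","horn_100_mid","horn_80_mid","horn_60_mid","rail","red_block","black_block","sample_mid","jar_mid"]:
        print(n,q,[([round(float(v)) for v in d["point"]],round(d["conf"],2)) for d in arm.place_of(n,q)][:4])
    c=arm.get_calibration(n);print(c["intrinsics"],c["pose"].round(3), [k for k in c])
s=arm.observe();print(s["clock"],s["position"],s["ee_rot"],s["width"])
E
```

```text
top horn_120_mid [([264, 180], 0.71), ([283, 493], 0.67), ([224, 425], 0.34)]
top horn_100_mid [([286, 147], 0.97), ([266, 181], 0.69), ([258, 219], 0.61), ([239, 152], 0.57)]
top horn_80_mid [([295, 320], 0.62)]
top horn_60_mid [([310, 427], 0.92)]
top rail [([218, 348], 0.69)]
top red_block [([205, 270], 0.78)]
top black_block [([224, 425], 0.82)]
top sample_mid [([289, 252], 0.71)]
top jar_mid [([304, 371], 0.86)]
[[439.81306163   0.         317.21326734]
 [  0.         439.81306163 241.1585635 ]
 [  0.           0.           1.        ]] [[ 0.01   0.995 -0.102  0.472]
 [-1.     0.007 -0.027  0.027]
 [-0.026  0.102  0.994  1.043]
 [ 0.     0.     0.     1.   ]] ['intrinsics', 'pose']
scene horn_120_mid [([157, 268], 0.81)]
scene horn_100_mid [([389, 452], 0.98), ([359, 503], 0.81), ([344, 452], 0.75), ([314, 407], 0.72)]
scene horn_80_mid [([240, 364], 0.93)]
scene horn_60_mid [([184, 313], 0.98)]
scene rail [([272, 275], 0.96)]
scene red_block [([327, 315], 0.62)]
scene black_block [([214, 244], 0.97), ([325, 313], 0.47)]
scene sample_mid [([291, 406], 0.7)]
scene jar_mid [([210, 341], 0.85)]
[[560.41926654   0.         327.17418512]
 [  0.         560.41926654 245.91336504]
 [  0.           0.           1.        ]] [[-0.823 -0.358  0.442  1.05 ]
 [ 0.568 -0.528  0.631  0.758]
 [ 0.008  0.77   0.638  0.787]
 [ 0.     0.     0.     1.   ]] ['intrinsics', 'pose']
1.0 [0.26102732 0.56788316 0.40473916] [6.71563341e-01 3.06894143e+00 5.87795005e-05] 0.9952648471971636
```

View pics/top0.png

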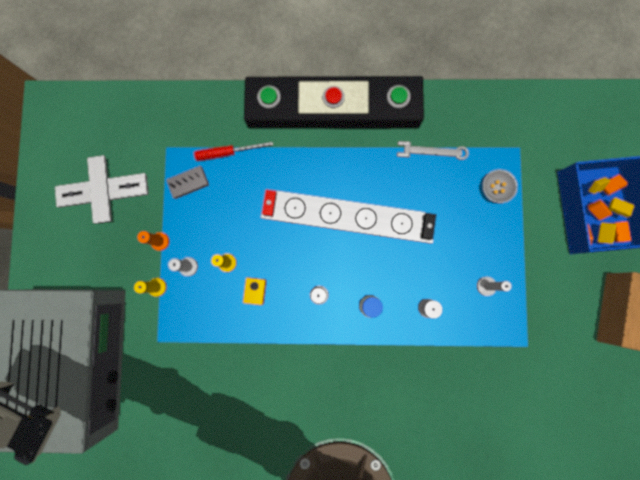

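View pics/scene0.png

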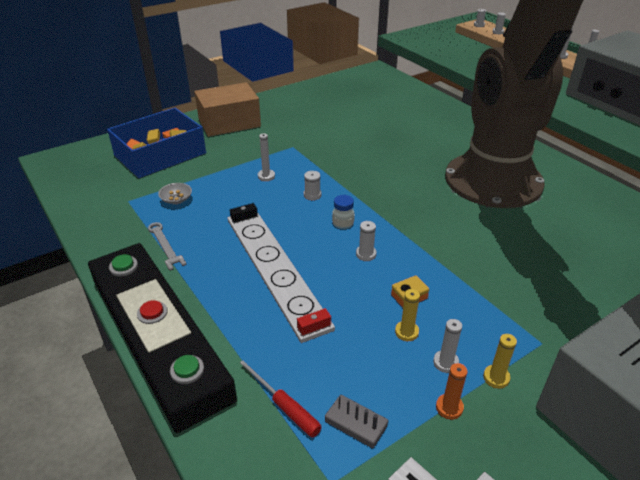

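The top view shows the silver horns: 100 mm near (265,181), 120 mm at (285,493), 80 mm at (295,319), 60 mm at (309,430), given as row, column. The bar has its red end on the left at (204,270). The scene view agrees, and the orange and yellow copies stand around the 100 mm horn.

```bash
cat > h.py <<'E'
import numpy as np,cv2
from cell import arm
from scipy.spatial.transform import Rotation as R
def onplane(cam,p,z,c=None):
    c=c or arm.get_calibration(cam);K=c["intrinsics"];T=c["pose"]
    d=T[:3,:3]@np.array([(p[1]-K[0,2])/K[0,0],-(p[0]-K[1,2])/K[1,1],-1])
    return T[:3,3]+d*(z-T[2,3])/d[2]
def proj(cam,P):
    c=arm.get_calibration(cam);K=c["intrinsics"];T=c["pose"]
    q=T[:3,:3].T@(np.array(P)-T[:3,3]);return [K[1,2]-K[1,1]*q[1]/-q[2],K[0,2]+K[0,0]*q[0]/-q[2]]
E
python3 - <<'E'
from h import *
pt={"120":[(283,493),(157,268),.06],"100":[(265.5,181),(344,452),.05],"80":[(295,320),(240,364),.04],"60":[(310,427),(184,313),.03],
"red":[(205,270),(327,315),.012],"black":[(224,425),(214,244),.012],"rail":[(218,348),(272,275),0],"jar":[(304,371),(210,341),.0325],"sample":[(289,252),(291,406),.014]}
for k,(a,b,z) in pt.items(): print(k,onplane("top",a,z)[:2].round(3),onplane("scene",b,z)[:2].round(3))
im=cv2.imread("pics/top0.png");g=cv2.cvtColor(im,cv2.COLOR_BGR2GRAY)[170:260,255:445]
c=cv2.HoughCircles(cv2.resize(g,None,fx=4,fy=4,interpolation=cv2.INTER_CUBIC),cv2.HOUGH_GRADIENT,1,80,param1=100,param2=25,minRadius=35,maxRadius=60)
for x,y,r in c[0]: print(y/4+170,x/4+255,r/4,onplane("top",(y/4+170,x/4+255),.012)[:2].round(4))
print(R.from_rotvec(arm.observe()["ee_rot"]).as_matrix().round(3)); print(arm.get_calibration("wrist"))
E
```

```text
120 [ 0.482 -0.334] [ 0.471 -0.332]
100 [0.515 0.364] [0.512 0.365]
80 [0.452 0.047] [0.457 0.047]
60 [ 0.42  -0.196] [ 0.42  -0.204]
red [0.663 0.169] [0.665 0.172]
black [ 0.619 -0.198] [ 0.607 -0.212]
rail [ 0.635 -0.018] [ 0.643 -0.011]
jar [ 0.432 -0.069] [ 0.428 -0.076]
sample [0.463 0.206] [0.465 0.196]
218.375 365.875 9.075 [ 0.632  -0.0593]
207.875 295.125 11.1 [0.6563 0.1086]
223.625 401.625 9.0 [ 0.62   -0.1433]
212.875 330.375 11.225 [0.6447 0.0247]
[[-0.909  0.418  0.   ]
 [ 0.418  0.909  0.   ]
 [-0.     0.    -1.   ]]
{'intrinsics': array([[353.85370217,   0.        , 319.67504264],
       [  0.        , 353.85370217, 233.90046842],
       [  0.        ,   0.        ,   1.        ]]), 'pose': array([[ 4.17816410e-01, -8.63698373e-01, -2.81876867e-01,
         1.83750839e-01],
       [ 9.08531411e-01,  3.97318370e-01,  1.29262477e-01,
         6.03921903e-01],
       [ 3.51066071e-04, -3.10101971e-01,  9.50703237e-01,
         3.83498925e-01],
       [ 0.00000000e+00,  0.00000000e+00,  0.00000000e+00,
         1.00000000e+00]])}
```

```bash
python3 -m inch '-0.2 -0.05 0 0.75 0.07; -0.2 -0.05 0 0.75 0.07; -0.2 -0.05 0 0.75 0.07; -0.2 -0.05 0 0.75 0.07; -0.2 -0.05 0 0.75 0.07' 20; python3 -m inch '-0.104 0.056 0.07 0.533 0.07; -0.104 0.056 0.07 0.533 0.07; -0.104 0.056 0.07 0.533 0.07; -0.104 0.056 0.07 0.533 0.07; -0.104 0.056 0.07 0.533 0.07'; cat >> h.py <<'E'
def go(P,yawy=None):
    "tool-frame shift to bring grasp axis to world P (TCP z)"
    s=arm.observe();M=R.from_rotvec(s["ee_rot"]).as_matrix();d=M.T@(np.array(P)-s["position"])
    a=np.degrees(np.arctan2(M[1,1],M[0,1]));print("clock",round(s["clock"],2),"shift",d.round(4),"tool y angle",a.round(2),"rollneeded",np.radians(a+8.15).round(3),"pos",s["position"].round(4),"tilt",M[2,2].round(4))
E
cat > look.py <<'E'
import sys;from h import *
n,z=sys.argv[1],float(sys.argv[2]);im=arm.get_image("wrist")
cv2.imwrite(f"pics/w{arm.observe()['clock']:.2f}.png",im[:,:,::-1])
c=arm.get_calibration("wrist")
for d in arm.place_of("wrist",n)[:3]:
    P=onplane("wrist",d["point"],z,c);print(np.round(d["point"]),round(d["conf"],2),P.round(4))
    go([P[0],P[1],z+.159])
E
python3 look.py horn_100_mid .05; ls pics
```

```text
clock: 1.5
position: [0.4278, 0.433, 0.4053]
ee_rot: [1.768, 2.592, 0.0]
force: [-0.0, -0.4, -0.1]
width: 0.764
gripper_force: 0.0
clock: 2.0
position: [0.5138, 0.3632, 0.334]
ee_rot: [2.377, 2.053, -0.002]
force: [-0.6, 0.4, 0.8]
width: 0.764
gripper_force: 0.0
[147. 243.] 0.91 [0.4668 0.4372 0.05  ]
clock 2.1 shift [ 0.0652 -0.0555  0.126 ] tool y angle -7.98 rollneeded 0.003 pos [0.5128 0.3649 0.335 ] tilt -1.0
[331. 352.] 0.73 [0.528  0.2728 0.05  ]
clock 2.1 shift [-0.0891  0.0279  0.1259] tool y angle -7.98 rollneeded 0.003 pos [0.5128 0.3649 0.335 ] tilt -1.0
[233. 323.] 0.71 [0.5148 0.3642 0.05  ]
clock 2.1 shift [-0.0005  0.0021  0.126 ] tool y angle -7.98 rollneeded 0.003 pos [0.5128 0.3649 0.335 ] tilt -1.0
scene0.png
top0.png
w2.05.png
```

View pics/w2.05.png

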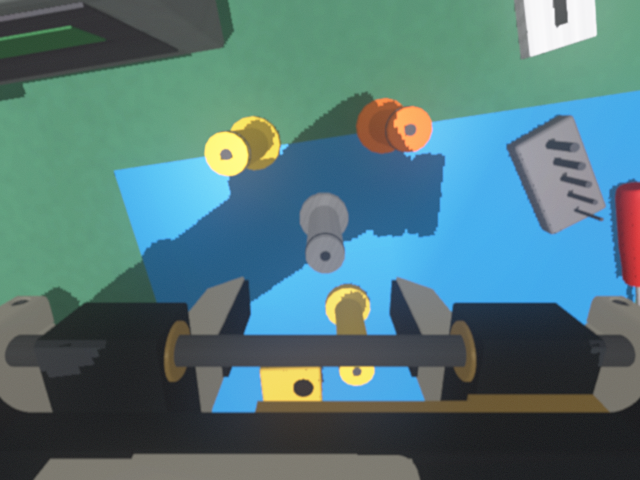

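Centred on the 100 mm horn at pixel (233,323); the orange and yellow copies stay clear of the fingers. I'll go down, grip and lift.

```bash
python3 -m inch '0 0.002 0.05 0 0.07; 0 0.002 0.085 0 0.07; 0 0.002 0.106 0 0.07; 0 0.002 0.106 0 0.07; 0 0.002 0.106 0 0.07' 25; python3 -m inch '0 0 0 0 0; 0 0 0 0 0; 0 0 0 0 0; 0 0 0 0 0; 0 0 0 0 0'; python3 -m inch '0 0 -0.02 0 0; 0 0 -0.06 0 0; 0 0 -0.1 0 0; 0 0 -0.13 0 0; 0 0 -0.13 0 0'; python3 -c "
from h import *
go([.6445,.0246,.36])"
```

```text
clock: 2.6
position: [0.515, 0.3647, 0.2296]
ee_rot: [-2.372, -2.06, -0.001]
force: [-0.1, -0.5, 0.5]
width: 0.761
gripper_force: 0.0
clock: 3.1
position: [0.5152, 0.3638, 0.2291]
ee_rot: [-2.374, -2.057, -0.001]
force: [0.5, 0.2, 0.1]
width: 0.378
gripper_force: 0.0
clock: 3.6
position: [0.5164, 0.3641, 0.3633]
ee_rot: [2.375, 2.057, 0.011]
force: [0.7, 0.2, -2.1]
width: 0.27
gripper_force: 25.0
clock 3.6 shift [-0.3177  0.1753  0.0024] tool y angle -8.21 rollneeded -0.001 pos [0.5164 0.3641 0.3633] tilt -1.0
```

```bash
python3 - <<'E'
from h import *
cv2.imwrite("pics/held.png",arm.get_image("wrist")[:,:,::-1]); go([.6445,.0246,.36])
for h in (.01,.02,.03,.04,.05,.06,.07,.08,.09):
  p=arm.observe()["position"];print(h,np.round(proj("wrist",[p[0],p[1],p[2]-.159-h])))
print([(d["point"],d["conf"]) for d in arm.place_of("wrist","horn_100_mid")])
E
```

```text
clock 3.65 shift [-3.174e-01  1.759e-01  2.000e-04] tool y angle -8.2 rollneeded -0.001 pos [0.5156 0.3639 0.3607] tilt -1.0
0.01 [309. 320.]
0.02 [299. 320.]
0.03 [290. 320.]
0.04 [282. 320.]
0.05 [274. 320.]
0.06 [267. 320.]
0.07 [261. 320.]
0.08 [255. 320.]
0.09 [250. 320.]
[([279.6, 320.0], 0.94), ([131.2, 379.8], 0.75), ([149.9, 246.2], 0.65)]
```

View pics/held.png

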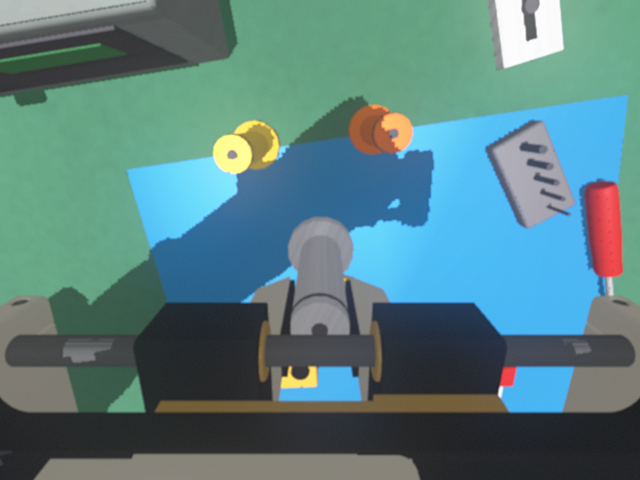

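The horn hangs upright in the fingers, with its mid-point at pixel (280,320), about 42 mm below the grasp point. The underside is therefore about 91 mm below it. I'll carry it to ring 2.

```bash
python3 -m inch '0 0.04 -0.03 0 0; -0.03 0.08 -0.04 0 0; -0.07 0.11 -0.04 0 0; -0.11 0.14 -0.04 0 0; -0.15 0.17 -0.04 0 0'; python3 -m inch '-0.05 0.006 0 0 0; -0.1 0.006 0 0 0; -0.14 0.006 0.0 0 0; -0.167 0.006 0.0 0 0; -0.167 0.006 0 0 0'; python3 - <<'E'
from h import *
cv2.imwrite("pics/p100.png",arm.get_image("wrist")[:,:,::-1]);go([.6445,.0246,.268])
for x,y in[(.6565,.1086),(.6445,.0246)]: print(np.round(proj("wrist",[x,y,.012])))
for q in("red_block","black_block","rail","horn_100_mid"):print(q,[(d["point"],d["conf"]) for d in arm.place_of("wrist",q)][:2])
E
```

```text
clock: 4.2
position: [0.6619, 0.1902, 0.3964]
ee_rot: [-2.373, -2.057, 0.005]
force: [0.9, 1.0, -1.6]
width: 0.266
gripper_force: 25.0
clock: 4.7
position: [0.6426, 0.0197, 0.3971]
ee_rot: [2.382, 2.048, -0.007]
force: [-0.0, -0.1, -2.3]
width: 0.269
gripper_force: 25.0
clock 4.75 shift [0.0022 0.0016 0.129 ] tool y angle -8.46 rollneeded -0.005 pos [0.643  0.0228 0.397 ] tilt -1.0
[116. 322.]
[201. 322.]
red_block [([40.1, 320.5], 0.6)]
black_block [([376.2, 322.7], 0.79)]
rail [([232.0, 325.0], 0.89)]
horn_100_mid [([279.3, 318.6], 0.62)]
```

View pics/p100.png

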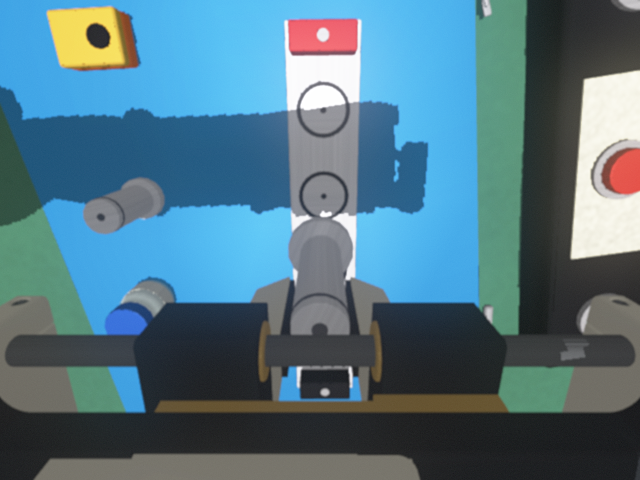

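The held horn is over the bar, with ring 1 at (110,323) and ring 2 at (196,323). That is about 5 mm further towards red than predicted, so I'm moving the target by 3.5 mm and lowering.

```bash
python3 -m inch '0.006 0.001 0.04 0 0; 0.006 0.001 0.08 0 0; 0.006 0.001 0.11 0 0; 0.006 0.001 0.126 0 0; 0.006 0.001 0.126 0 0'; python3 -m inch '0 0 0.002 0 0; 0 0 0.004 0 0; 0 0 0.004 0 0'; python3 - <<'E'
from h import *
cv2.imwrite("pics/p100b.png",arm.get_image("wrist")[200:400,200:440,::-1]);go([.645,.0283,.261])
E
```

```text
clock: 5.45
position: [0.6445, 0.0331, 0.2695]
ee_rot: [-2.37, -2.057, 0.007]
force: [-0.5, 0.4, -2.5]
width: 0.268
gripper_force: 25.0
clock: 5.75
position: [0.6459, 0.0317, 0.2696]
ee_rot: [2.374, 2.057, 0.002]
force: [0.4, -0.1, -2.4]
width: 0.268
gripper_force: 25.0
clock 5.8 shift [-0.0035 -0.0004  0.0086] tool y angle -8.18 rollneeded -0.001 pos [0.6458 0.0317 0.2697] tilt -1.0
```

View pics/p100b.png

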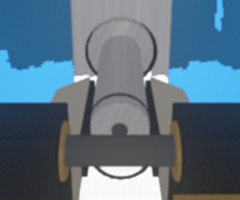

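The foot nearly covers ring 2, about concentric with it. I'll shift back 3 mm and step down to contact.

```bash
python3 -m inch '-0.002 0 0.003 0 0; -0.002 0 0.004 0 0; -0.002 0 0.004 0 0'; python3 -m inch '0 0 0.001 0 0; 0 0 0.002 0 0; 0 0 0.002 0 0';python3 -m inch '0 0 0.001 0 0; 0 0 0.002 0 0; 0 0 0.002 0 0'
```

```text
clock: 6.1
position: [0.6452, 0.0293, 0.2646]
ee_rot: [-2.375, -2.056, 0.0]
force: [0.3, 1.0, -2.2]
width: 0.273
gripper_force: 25.0
clock: 6.4
position: [0.6452, 0.0295, 0.2626]
ee_rot: [-2.374, -2.057, 0.0]
force: [-0.5, -0.1, -2.3]
width: 0.27
gripper_force: 25.0
clock: 6.7
position: [0.6454, 0.0296, 0.261]
ee_rot: [2.374, 2.057, 0.001]
force: [-0.7, 0.7, 1.5]
width: 0.268
gripper_force: 25.0
```

```bash
python3 -m inch '0 0 0 0 0.07; 0 0 0 0 0.07; 0 0 0 0 0.07; 0 0 0 0 0.07; 0 0 0 0 0.07'; python3 -m inch '0 0 -0.04 0 0.07; 0 0 -0.08 0 0.07; 0 0 -0.08 0 0.07'; python3 -c "
from h import *
go([.454,.047,.31])
cv2.imwrite('pics/r100.png',arm.get_image('wrist')[:,:,::-1])"
```

```text
clock: 7.2
position: [0.6453, 0.0295, 0.2607]
ee_rot: [2.375, 2.057, 0.0]
force: [0.3, 0.9, 0.2]
width: 0.654
gripper_force: 0.0
clock: 7.5
position: [0.647, 0.029, 0.3464]
ee_rot: [2.371, 2.053, 0.011]
force: [0.2, -0.4, 0.7]
width: 0.763
gripper_force: 0.0
clock 7.5 shift [-0.0098 -0.1939  0.0347] tool y angle -8.22 rollneeded -0.001 pos [0.647  0.029  0.3464] tilt -1.0
```

View pics/r100.png

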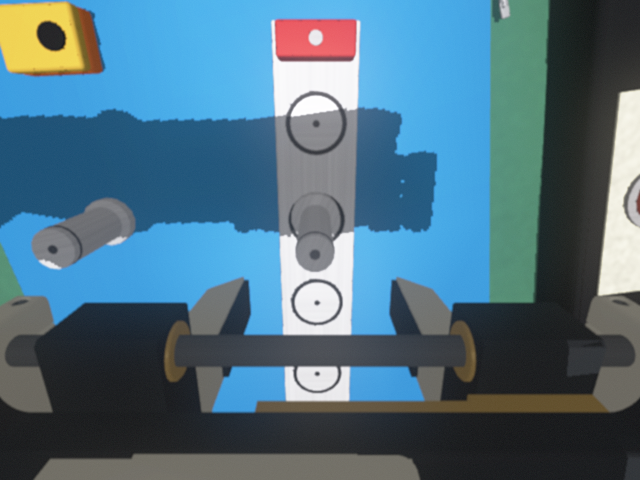

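The horn stands on ring 2 (219,315), centred to within a couple of mm. The next one is the 80 mm horn.

```bash
python3 -m inch '-0.002 -0.05 0 0 0.07; -0.004 -0.1 0 0 0.07; -0.007 -0.15 0.02 0 0.07; -0.01 -0.194 0.035 0 0.07; -0.01 -0.194 0.035 0 0.07'; python3 look.py horn_80_mid .04
```

```text
clock: 8.05
position: [0.4429, 0.0468, 0.3017]
ee_rot: [-2.367, -2.052, 0.018]
force: [0.3, -0.0, 0.7]
width: 0.762
gripper_force: 0.0
[233. 340.] 0.83 [0.4601 0.0521 0.04  ]
clock 8.15 shift [0.006  0.0092 0.106 ] tool y angle -8.15 rollneeded 0.0 pos [0.4504 0.0474 0.305 ] tilt -1.0
[367. 328.] 0.52 [ 0.4359 -0.0613  0.04  ]
clock 8.15 shift [-0.1096  0.0013  0.106 ] tool y angle -8.15 rollneeded 0.0 pos [0.4504 0.0474 0.305 ] tilt -1.0
```

The arm was still swinging in that picture, so I'll go part-way down and measure again.

```bash
python3 -m inch '0.001 0.003 0.02 0 0.07; 0.001 0.003 0.02 0 0.07; 0.001 0.003 0.02 0 0.07; 0.001 0.003 0.02 0 0.07'; python3 look.py horn_80_mid .04
```

```text
clock: 8.55
position: [0.4557, 0.0477, 0.2862]
ee_rot: [2.374, 2.056, 0.001]
force: [-0.9, -0.5, -0.3]
width: 0.761
gripper_force: 0.0
[248. 313.] 0.85 [0.4509 0.0504 0.04  ]
clock 8.65 shift [ 0.002  -0.005   0.0873] tool y angle -8.21 rollneeded -0.001 pos [0.4554 0.0478 0.2863] tilt -1.0
```

```bash
python3 -m inch '0.002 -0.004 0.03 0 0.07; 0.002 -0.004 0.06 0 0.07; 0.002 -0.004 0.077 0 0.07; 0.002 -0.004 0.077 0 0.07; 0.002 -0.004 0.077 0 0.03' 25; python3 -m inch '0 0 0 0 0; 0 0 0 0 0; 0 0 0 0 0; 0 0 0 0 0; 0 0 0 0 0';python3 -m inch '0 0 0 0 0; 0 0 0 0 0; 0 0 0 0 0'; python3 -m inch '0 0 -0.02 0 0; 0 0 -0.06 0 0; 0 0 -0.1 0 0; 0 0 -0.14 0 0; 0 0 -0.14 0 0'; python3 -c "
from h import *
go([.6327,-.0555,.35])"
```

```text
clock: 9.15
position: [0.4516, 0.0503, 0.2092]
ee_rot: [2.375, 2.057, 0.0]
force: [0.4, -0.0, -0.2]
width: 0.712
gripper_force: 0.0
clock: 9.65
position: [0.4516, 0.0505, 0.2091]
ee_rot: [2.374, 2.057, 0.002]
force: [-0.6, -0.1, 3.6]
width: 0.335
gripper_force: 25.0
clock: 9.95
position: [0.4516, 0.0504, 0.2091]
ee_rot: [2.374, 2.057, 0.001]
force: [0.8, 0.2, 5.8]
width: 0.337
gripper_force: 25.0
clock: 10.45
position: [0.4525, 0.0503, 0.3528]
ee_rot: [2.373, 2.055, 0.011]
force: [0.7, 1.0, -1.8]
width: 0.342
gripper_force: 25.0
clock 10.45 shift [-0.079   0.1934  0.0038] tool y angle -8.21 rollneeded -0.001 pos [0.4525 0.0503 0.3528] tilt -1.0
```

```bash
python3 -m inch '-0.015 0.045 0 0 0; -0.03 0.09 0 0 0; -0.05 0.135 0 0 0; -0.07 0.175 0 0 0; -0.079 0.193 0 0 0'; python3 -m inch '0 0 0.03 0 0; 0 0 0.07 0 0; 0 0 0.1 0 0; 0 0 0.115 0 0; 0 0 0.115 0 0'; python3 -m inch '0 0 0 0 0; 0 0 0 0 0'; python3 -c "
from h import *
cv2.imwrite('pics/p80.png',arm.get_image('wrist')[:,:,::-1])
go([.6327,-.0555,.221])"
```

```text
clock: 10.95
position: [0.633, -0.0583, 0.347]
ee_rot: [2.376, 2.053, -0.003]
force: [-0.4, -0.8, -1.3]
width: 0.337
gripper_force: 25.0
clock: 11.45
position: [0.6299, -0.0552, 0.2309]
ee_rot: [-2.372, -2.055, 0.006]
force: [0.8, 0.1, -2.1]
width: 0.335
gripper_force: 25.0
clock: 11.65
position: [0.6318, -0.0555, 0.2353]
ee_rot: [2.373, 2.056, 0.003]
force: [1.0, 0.5, -2.2]
width: 0.335
gripper_force: 25.0
clock 11.7 shift [0.0001 0.0009 0.0144] tool y angle -8.2 rollneeded -0.001 pos [ 0.6317 -0.0555  0.2354] tilt -1.0
```

View pics/p80.png

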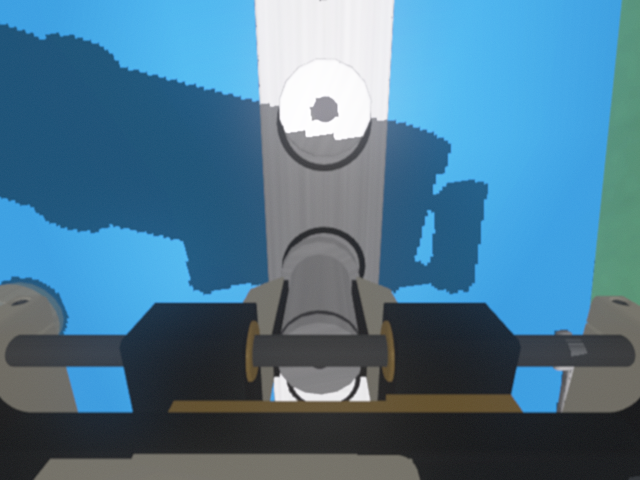

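The foot sits over ring 3 (ring column about 322, foot about 321). Now lowering.

```bash
python3 -m inch '0 0.001 0.006 0 0; 0 0.001 0.011 0 0; 0 0.001 0.012 0 0; 0 0.001 0.012 0 0'; python3 -m inch '0 0 0.001 0 0; 0 0 0.002 0 0; 0 0 0.002 0 0';python3 -m inch '0 0 0.001 0 0; 0 0 0.002 0 0; 0 0 0.002 0 0'
```

```text
clock: 12.1
position: [0.6319, -0.0554, 0.2215]
ee_rot: [-2.374, -2.057, 0.001]
force: [-0.0, 0.4, -1.6]
width: 0.34
gripper_force: 25.0
clock: 12.4
position: [0.6321, -0.0556, 0.2211]
ee_rot: [-2.375, -2.057, -0.001]
force: [-4.9, 1.2, 13.0]
width: 0.333
gripper_force: 25.0
clock: 12.7
position: [0.632, -0.0558, 0.2208]
ee_rot: [-2.375, -2.057, -0.003]
force: [-11.5, 3.2, 29.7]
width: 0.339
gripper_force: 25.0
```

```bash
python3 -m inch '0 0 -0.003 0 0; 0 0 -0.003 0 0.07; 0 0 -0.003 0 0.07; 0 0 -0.003 0 0.07; 0 0 -0.003 0 0.07'; python3 -m inch '0 0 0 0 0.07; 0 0 0 0 0.07; 0 0 -0.04 0 0.07; 0 0 -0.08 0 0.07; 0 0 -0.08 0 0.07'; python3 -m inch '-0.04 -0.03 0 0 0.07; -0.08 -0.06 0 0 0.07; -0.12 -0.1 0 0 0.07; -0.15 -0.15 0 0 0.07; -0.173 -0.189 0 0 0.07'; python3 -m inch '0 0 0 0 0.07; 0 0 0 0 0.07; 0 0 0 0 0.07; 0 0 0 0 0.07'; python3 look.py horn_60_mid .03
```

```text
clock: 13.2
position: [0.632, -0.0555, 0.2204]
ee_rot: [-2.374, -2.057, 0.001]
force: [0.4, -0.2, -0.7]
width: 0.639
gripper_force: 0.0
clock: 13.7
position: [0.6338, -0.0563, 0.3061]
ee_rot: [2.37, 2.053, 0.01]
force: [0.5, -0.1, 0.3]
width: 0.757
gripper_force: 0.0
clock: 14.2
position: [0.4275, -0.1969, 0.3004]
ee_rot: [2.375, 2.056, -0.0]
force: [-0.1, -1.4, 0.4]
width: 0.763
gripper_force: 0.0
clock: 14.6
position: [0.4307, -0.1952, 0.3006]
ee_rot: [2.372, 2.059, 0.0]
force: [-0.4, -0.2, -0.2]
width: 0.765
gripper_force: 0.0
[248. 311.] 0.61 [ 0.423  -0.2016  0.03  ]
clock 14.7 shift [-0.0073 -0.0065  0.1115] tool y angle -8.1 rollneeded 0.001 pos [ 0.4304 -0.1953  0.3005] tilt -1.0
```

```bash
python3 -m inch '-0.007 -0.006 0.04 0 0.07; -0.007 -0.006 0.08 0 0.07; -0.007 -0.006 0.1 0 0.07; -0.007 -0.006 0.1 0 0.07; -0.007 -0.006 0.1 0 0.04' 25; python3 -m inch '0 0 0 0 0; 0 0 0 0 0; 0 0 0 0 0; 0 0 0 0 0; 0 0 0 0 0';python3 -m inch '0 0 0 0 0; 0 0 0 0 0'; python3 -m inch '0 0 -0.02 0 0; 0 0 -0.06 0 0; 0 0 -0.1 0 0; 0 0 -0.1 0 0'; python3 -c "
from h import *
go([.6205,-.14,.30])"
```

```text
clock: 15.2
position: [0.4229, -0.202, 0.2009]
ee_rot: [-2.374, -2.057, 0.001]
force: [0.1, -0.4, 1.0]
width: 0.717
gripper_force: 0.0
clock: 15.7
position: [0.4231, -0.202, 0.2014]
ee_rot: [2.373, 2.056, 0.002]
force: [0.2, 0.3, 6.6]
width: 0.404
gripper_force: 25.0
clock: 15.9
position: [0.4231, -0.2021, 0.2015]
ee_rot: [2.373, 2.056, 0.002]
force: [0.1, 0.5, 7.8]
width: 0.404
gripper_force: 25.0
clock: 16.3
position: [0.4236, -0.2029, 0.3048]
ee_rot: [2.371, 2.053, 0.006]
force: [0.9, 0.8, -1.2]
width: 0.404
gripper_force: 25.0
clock 16.3 shift [0.0904 0.1858 0.0061] tool y angle -8.22 rollneeded -0.001 pos [ 0.4236 -0.2029  0.3048] tilt -1.0
```

```bash
python3 -m inch '0.015 0.045 0 0 0; 0.035 0.09 0 0 0; 0.06 0.13 0 0 0; 0.08 0.17 0 0 0; 0.09 0.186 0 0 0'; python3 -m inch '0 0 0.03 0 0; 0 0 0.06 0 0; 0 0 0.073 0 0; 0 0 0.073 0 0; 0 0 0.073 0 0'; python3 -m inch '0 0 0 0 0; 0 0 0 0 0'; python3 -c "
from h import *
cv2.imwrite('pics/p60.png',arm.get_image('wrist')[:,:,::-1])
go([.6205,-.14,.213])"
```

```text
clock: 16.8
position: [0.6228, -0.1364, 0.2995]
ee_rot: [-2.37, -2.061, -0.002]
force: [-0.5, 0.1, -1.9]
width: 0.4
gripper_force: 25.0
clock: 17.3
position: [0.6196, -0.1398, 0.2283]
ee_rot: [2.375, 2.056, 0.0]
force: [0.2, -0.6, -1.1]
width: 0.401
gripper_force: 25.0
clock: 17.5
position: [0.6199, -0.1396, 0.2291]
ee_rot: [2.373, 2.056, 0.003]
force: [-1.0, -0.7, -1.4]
width: 0.405
gripper_force: 25.0
clock 17.55 shift [-0.0004  0.0007  0.0159] tool y angle -8.2 rollneeded -0.001 pos [ 0.6198 -0.1395  0.2289] tilt -1.0
```

View pics/p60.png

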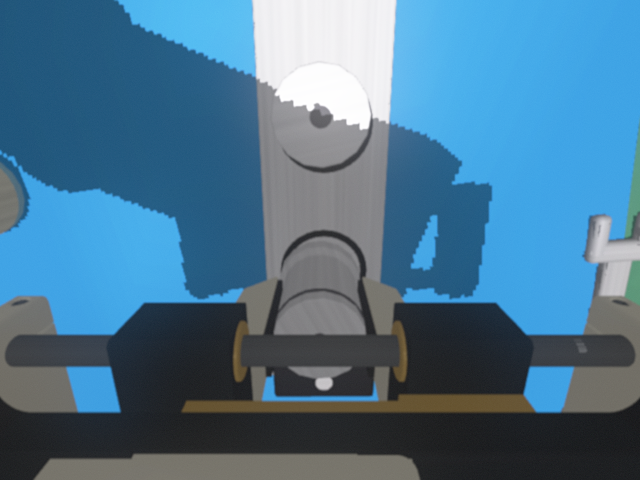

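The 60 mm horn is over ring 4 and lines up with it (column about 321). The 80 mm horn stands on ring 3 at the top of the picture. I'll lower and release.

```bash
python3 -m inch '0 0.001 0.006 0 0; 0 0.001 0.012 0 0; 0 0.001 0.014 0 0; 0 0.001 0.014 0 0'; python3 -m inch '0 0 0.001 0 0; 0 0 0.002 0 0; 0 0 0.002 0 0'
```

```text
clock: 17.95
position: [0.6203, -0.1394, 0.2136]
ee_rot: [-2.374, -2.056, 0.0]
force: [-2.1, 1.8, 3.1]
width: 0.404
gripper_force: 25.0
clock: 18.25
position: [0.6202, -0.1395, 0.2135]
ee_rot: [-2.374, -2.056, -0.001]
force: [-8.9, 3.3, 22.4]
width: 0.401
gripper_force: 25.0
```

```bash
python3 -m inch '0 0 -0.002 0 0; 0 0 -0.002 0 0.07; 0 0 -0.002 0 0.07; 0 0 -0.002 0 0.07; 0 0 -0.002 0 0.07'; python3 -m inch '0 0 0 0 0.07; 0 0 0 0 0.07; 0 0 -0.04 0 0.07; 0 0 -0.08 0 0.07; 0 0 -0.125 0 0.07'; python3 -m inch '-0.045 -0.02 0 0 0.07; -0.09 -0.04 0 0 0.07; -0.13 -0.065 0 0 0.07; -0.17 -0.09 0 0 0.07; -0.212 -0.116 0 0 0.07'; python3 -m inch '0 0 0 0 0.07; 0 0 0 0 0.07; 0 0 0 0 0.07; 0 0 0 0 0.07'; python3 look.py horn_120_mid .06
```

```text
clock: 18.75
position: [0.6205, -0.1396, 0.2134]
ee_rot: [-2.374, -2.057, 0.0]
force: [0.4, 0.6, -0.1]
width: 0.703
gripper_force: 0.0
clock: 19.25
position: [0.6201, -0.1395, 0.3394]
ee_rot: [-2.374, -2.056, 0.002]
force: [0.8, -0.1, 0.3]
width: 0.764
gripper_force: 0.0
clock: 19.75
position: [0.4742, -0.3338, 0.3389]
ee_rot: [2.374, 2.057, 0.001]
force: [1.4, -1.2, 0.4]
width: 0.764
gripper_force: 0.0
clock: 20.15
position: [0.4766, -0.3315, 0.3385]
ee_rot: [-2.372, -2.06, -0.001]
force: [-0.7, -0.2, -0.3]
width: 0.763
gripper_force: 0.0
[247. 323.] 0.92 [ 0.477  -0.3412  0.06  ]
clock 20.25 shift [-0.0093  0.002   0.1195] tool y angle -8.07 rollneeded 0.001 pos [ 0.4764 -0.3317  0.3385] tilt -1.0
```

```bash
python3 -m inch '-0.008 0.002 0.03 0 0.07; -0.008 0.002 0.06 0 0.07; -0.008 0.002 0.089 0 0.07; -0.008 0.002 0.089 0 0.07; -0.008 0.002 0.089 0 0.03' 25; python3 -m inch '0 0 0 0 0; 0 0 0 0 0; 0 0 0 0 0; 0 0 0 0 0; 0 0 0 0 0';python3 -m inch '0 0 0 0 0; 0 0 0 0 0; 0 0 0 0 0; 0 0 0 0 0'; python3 -m inch '0 0 -0.02 0 0; 0 0 -0.06 0 0; 0 0 -0.1 0 0; 0 0 -0.14 0 0; 0 0 -0.16 0 0'; python3 -c "
from h import *
go([.657,.1125,.41])"
```

```text
clock: 20.75
position: [0.4766, -0.3408, 0.25]
ee_rot: [-2.373, -2.057, 0.001]
force: [0.6, -0.1, 0.4]
width: 0.716
gripper_force: 0.0
clock: 21.25
position: [0.4763, -0.3411, 0.2501]
ee_rot: [2.374, 2.057, 0.0]
force: [-1.0, -0.1, -0.2]
width: 0.293
gripper_force: 0.0
clock: 21.65
position: [0.4763, -0.341, 0.2498]
ee_rot: [2.374, 2.057, 0.0]
force: [-0.2, -0.2, 1.3]
width: 0.206
gripper_force: 25.0
clock: 22.15
position: [0.4763, -0.3416, 0.413]
ee_rot: [2.372, 2.054, 0.002]
force: [0.5, 0.2, -2.1]
width: 0.208
gripper_force: 25.0
clock 22.15 shift [0.4753 0.1139 0.0027] tool y angle -8.22 rollneeded -0.001 pos [ 0.4763 -0.3416  0.413 ] tilt -1.0
```

```bash
python3 -m inch '0.047 0.011 0 0 0; 0.094 0.022 0 0 0; 0.141 0.034 0 0 0; 0.188 0.045 0 0 0; 0.235 0.056 0 0 0'; python3 -m inch '0.047 0.011 0 0 0; 0.094 0.022 0 0 0; 0.141 0.034 0 0 0; 0.188 0.045 0 0 0; 0.24 0.057 0 0 0'; python3 -m inch '0 0 0 0 0; 0 0 0.04 0 0; 0 0 0.08 0 0; 0 0 0.12 0 0; 0 0 0.134 0 0'; python3 -m inch '0 0 0 0 0; 0 0 0 0 0; 0 0 0 0 0'; python3 -c "
from h import *
cv2.imwrite('pics/p120.png',arm.get_image('wrist')[:,:,::-1])
go([.657,.1125,.262])"
```

```text
clock: 22.65
position: [0.5654, -0.1145, 0.4095]
ee_rot: [-2.374, -2.056, 0.0]
force: [1.4, -0.2, -0.8]
width: 0.206
gripper_force: 25.0
clock: 23.15
position: [0.6548, 0.1115, 0.4094]
ee_rot: [-2.375, -2.056, 0.001]
force: [0.4, -1.0, -2.0]
width: 0.202
gripper_force: 25.0
clock: 23.65
position: [0.6527, 0.1097, 0.2712]
ee_rot: [-2.372, -2.055, 0.01]
force: [-0.8, 0.4, -2.2]
width: 0.205
gripper_force: 25.0
clock: 23.95
position: [0.6556, 0.1098, 0.2781]
ee_rot: [2.373, 2.056, 0.005]
force: [0.5, 0.2, -1.7]
width: 0.206
gripper_force: 25.0
clock 24.0 shift [0.0029 0.0011 0.016 ] tool y angle -8.2 rollneeded -0.001 pos [0.6554 0.1098 0.278 ] tilt -1.0
```

View pics/p120.png

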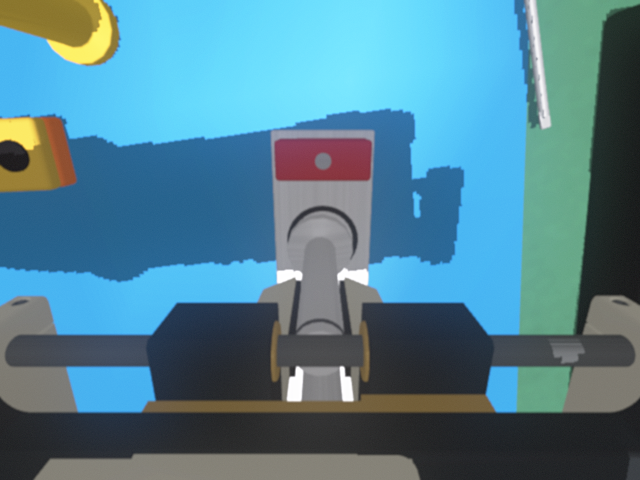

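Ring 1 at (237,322) lies under the foot, and the columns agree to about 1 px. I'll lower it 3 mm nearer to the red block.

```bash
python3 -m inch '0.003 0.001 0.006 0 0; 0.003 0.001 0.012 0 0; 0.003 0.001 0.014 0 0; 0.003 0.001 0.014 0 0; 0.003 0.001 0.014 0 0'; python3 -m inch '0 0 0.001 0 0; 0 0 0.002 0 0; 0 0 0.002 0 0'
```

```text
clock: 24.5
position: [0.6561, 0.1129, 0.2618]
ee_rot: [-2.374, -2.057, -0.0]
force: [-0.7, 1.4, 1.0]
width: 0.206
gripper_force: 25.0
clock: 24.8
position: [0.6562, 0.1128, 0.2617]
ee_rot: [-2.374, -2.057, -0.003]
force: [-6.0, 0.2, 17.9]
width: 0.208
gripper_force: 25.0
```

```bash
python3 -m inch '0 0 -0.002 0 0; 0 0 -0.002 0 0.07; 0 0 -0.002 0 0.07; 0 0 -0.002 0 0.07; 0 0 -0.002 0 0.07'; python3 -m inch '0 0 0 0 0.07; 0 0 0 0 0.07; 0 0 0 0 0.07; 0 0 -0.04 0 0.07; 0 0 -0.08 0 0.07';  python3 -m inch '0 0 -0.04 0 0.07; 0 -0.04 -0.06 0 0.07; 0 -0.09 -0.06 0 0.07; 0 -0.14 -0.06 0 0.07; 0 -0.19 -0.06 0 0.07'; python3 -m inch '0 -0.02 0 0 0.07; 0 -0.02 0 0 0.07; 0 -0.02 0 0 0.07'; python3 - <<'E'
from h import *
a=arm.get_image('top')[150:270,220:460,::-1];b=arm.get_image('scene')[130:350,180:420,::-1]
cv2.imwrite('pics/end.png',cv2.resize(np.vstack([a,b]),None,fx=1.7,fy=1.7))
rings=dict(zip((120,100,80,60),[(.657,.1125),(.645,.0283),(.6327,-.0555),(.6205,-.14)]))
u=np.array([.142,.99])
for cam in("top","scene"):
  for h,r in rings.items():
    for d in arm.place_of(cam,f"horn_{h}_mid")[:3]:
      e=onplane(cam,d["point"],.012+h/2000)[:2]-r
      if np.hypot(*e)<.04:print(cam,h,round(d["conf"],2),"along",(e@u).round(4),"across",(e@[.99,-.142]).round(4))
E
```

```text
clock: 25.3
position: [0.656, 0.1126, 0.2615]
ee_rot: [-2.375, -2.057, 0.001]
force: [-0.5, 1.0, -0.2]
width: 0.502
gripper_force: 0.0
clock: 25.8
position: [0.6556, 0.1126, 0.3415]
ee_rot: [-2.374, -2.056, 0.004]
force: [0.8, 0.1, 0.7]
width: 0.761
gripper_force: 0.0
clock: 26.3
position: [0.4661, 0.1398, 0.4017]
ee_rot: [-2.374, -2.057, -0.001]
force: [-0.3, 1.1, 1.1]
width: 0.766
gripper_force: 0.0
clock: 26.6
position: [0.4484, 0.1427, 0.4023]
ee_rot: [2.374, 2.058, 0.002]
force: [0.8, 0.5, 0.3]
width: 0.762
gripper_force: 0.0
top 120 0.62 along 0.0049 across -0.0029
top 100 0.71 along 0.0058 across -0.0004
top 80 0.76 along -0.0038 across -0.002
top 60 0.57 along 0.0017 across -0.0004
scene 120 0.57 along 0.0101 across -0.001
scene 80 0.97 along -0.0022 across -0.0041
scene 60 0.87 along -0.0069 across -0.0073
```

View pics/end.png

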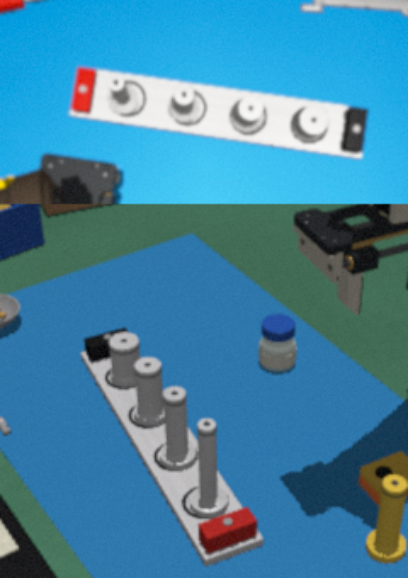

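All four stand in order from the red block to the black one. I'll zoom in on the 120 and 100 mm feet before handing in.

```bash
python3 - <<'E'
from h import *
b=arm.get_image('scene')[250:340,230:340,::-1]
cv2.imwrite('pics/z.png',cv2.resize(b,None,fx=6,fy=6,interpolation=cv2.INTER_CUBIC))
E
```

```text
(no output)
```

View pics/z.png

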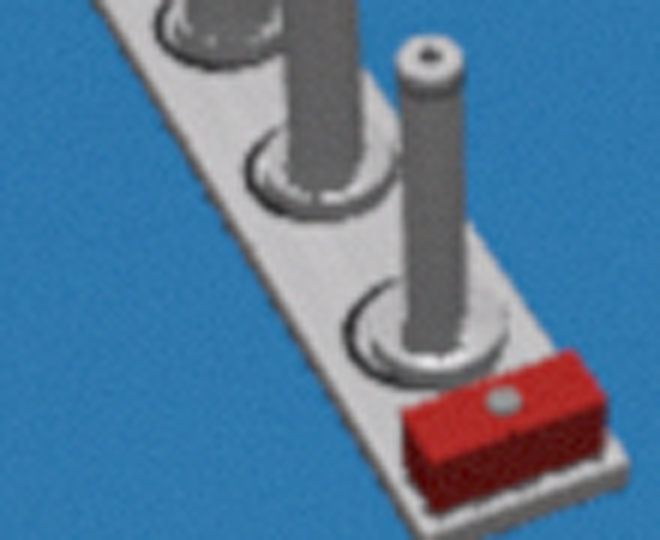

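The 120 mm foot at (335,435) sits inside its ring, 2–4 mm off centre, and the 100 mm foot is also inside its ring. Both are well within 12 mm, so I'm handing in.

```bash
python3 -c "
from cell import arm
print(arm.sign_off())"
```

```text
the job is handed in; nothing more can be done
None
```

The job is handed in: all four horns stand upright on their rings in height order, tallest next to the red block and shortest next to the black one. The arm went nowhere near the sample and jar, and the clock read about 27 s; sign-off returned no verdict.

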